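# Press the double lid onto the biscuit canister, then lift off the outer lid alone

## Robot

A 6-joint arm with a two-finger parallel gripper is mounted at the origin on a cart in front of the work surface, level with it; the furniture and walls round the work are solid. World frame = base frame: x ahead of the robot, y to its left, z up, the work surface at z = 0. Lengths are in mm, angles in degrees, forces in N, time in s.
With the tool pointing down it reaches from about 300 to 850 mm from the base axis. Payload 4.2 kg.
Tool frame: the origin (TCP) lies between the finger pads, 19 mm behind the fingertips; this is the grasp point; z points along the fingers, y is the direction in which the jaws open and shut (so a half turn about z gives the same grasp; the last joint's range is limited). The gripper opens to 91 mm and grips with 3 to 60 N. Pads are 32 mm wide; open, the fingers measure 118 mm over their backs; the gripper's body (76 mm by 178 mm) begins 60 mm behind the grasp point.
Start: joints at [-68.067, 18.312, 89.639, -0, 72.044, -1.146], TCP at [225.402, -528.995, 232.776] pointing down, gripper open.
Joint ranges: [-177.97, 177.97], [-48.28, 115.42], [12.27, 149.76], [-77.06, 257.06], [2.81, 150.46], [-146.56, 146.56]. Speed limits (degrees/s): [147.25, 147.25, 180, 180, 180, 180].

## Interface

Orientations are given as [roll, pitch, yaw] about the fixed x, y, z axes, in that order (R = Rz(yaw) Ry(pitch) Rx(roll)).
In Python, from workcell import env gives the robot as it stands.
- The arm moves only by the shell command python3 -m jog 'ROWS' [FORCE]. ROWS is JSON, a list of rows, each an object of numbers: "dx", "dy", "dz": the shift along the world's x, y, z in m; "wx", "wy", "wz": the turn, a rotation vector about the world's x, y, z in rad; "grip": the gripper's target within -1 to 1 (shut at 1, half-way at 0, fully open at -1). In form: [{"dx": .., "dy": .., "dz": .., "wx": .., "wy": .., "wz": .., "grip": ..}, ...]. A call has 1 to 10 rows; each row shifts and turns the commanded pose from where the row before left it; what a row does not reach is not made up. A row lasts 1/10 s, in which the tool goes at most 50 mm and 8.59 degrees, less where a joint would pass 70% of its speed; a pose out of reach is approached as far as the arm can. A call with a gripper value outside its range is refused whole. The fingers move at their own pace and stop on an object; FORCE is the grip in N (left out, the last holds). Time passes only in rows, so rows that do not move let the fingers close. It gives the time, the measured TCP pose, the force and the opening at its end, in the units of the state.
- env.state(): the state, without advancing time (a new reading comes with each control period).
- env.grab_frame(name): name is "scene" or "side" or "wrist"; returns the picture (480x640x3 uint8, red, green, blue); there is no depth.
- env.get_calibration(name): a dict with "fx", "fy", "cx", "cy" (pixels), "R" (3x3) and "t" (3): a world point X has camera coordinates R X + t. Camera axes: x right, y down, z forward; pixel columns grow to the right and rows downward; lengths in mm; the calibration is good to about 2 mm. A picture is of the moment at which its call begins: read the wrist's pose just before it. get_calibration takes no time and is no camera call; for the wrist camera it gives the pose at the moment of the call.
- env.job_done(): hands the job in, once; it reports no verdict.
The state is a dict: "time_s": time; "qpos": joint angles; "qvel": joint speeds; "effort": joint torques, N m; "ee_pos": TCP position; "ee_rot": TCP orientation; "force": force on the tool from outside, world axes, zero at the start; "torque": the same for the moment, N m; "gripper_width": finger opening in mm.
Only numpy, scipy, OpenCV 4.12 (cv2) and the standard library are available. Lean on these libraries where they do the work, as an engineer would, in place of code of your own. Each camera call takes 0.05 s, during which the arm holds its last target. There are 200 camera calls.

## Task

The biscuits are in, so close the white ceramic canister: carry its double lid (wooden outer lid with the metal inner lid clipped inside) over by the wooden knob, lower it onto the neck and press straight down until the inner lid is fully home. Then pull the outer lid straight up off it, leaving the inner lid seated and never touched by the fingers, and finish still holding the outer lid level, at least 5 cm clear above the inner lid, so that I can tuck a moisture sachet between the two. Leave the canister standing where it is and the mug, tea box and spoon alone.

Things in the scene. Friction and masses are not known exactly. Their poses are not given: they have to be found in the camera images.
- canister: Open round white ceramic canister, loose, about 0.9 kg, upright on the worktop, filled with a stack of round biscuits. Body 106 mm across up to a shoulder 82 mm above its underside; above that a narrower neck, outside diameter 87 mm, bore 80 mm, to the open rim at 100 mm. Origin: centre of the underside, z up.
- canister_rim (a point): Centre of the canister's mouth, level with the rim, 100 mm above its underside. Four springy rubber nubs in the neck, 4 mm below the rim, grip the inner lid's plug: pushing it past them takes about 10 N (at most 15 N); once in, they hold it against about 12 N of pull.
- outer_lid: Wooden outer lid (cap), 106 mm across, 0.16 kg, standing skirt down on the worktop with the inner lid clipped inside. Origin: centre of the skirt's lower edge, z up. Flat top face at 32 mm; a ring inside at 20 mm bears on the inner lid's flange, so pressing the outer lid presses the inner. With both lids home its origin is 84 mm above the canister's underside, the skirt 2 mm clear of the shoulder.
- outer_knob (a point): On the axis of the outer lid's round wooden knob, 57 mm above the outer lid's origin, 3 mm below the knob's top: a good place for the tool point, gripping from above at any yaw. Waist 26 mm thick (35 to 52 mm above the lid's origin), head 30 mm.
- inner_lid: Metal inner lid, 0.07 kg, hidden in the outer lid at the start, origin 1 to 2 mm above the outer lid's, same axis. Origin: centre of the plug's underside. Plug 14 mm deep, 77 mm across its bead, 70 mm at the foot; flange 95 mm across, 4 mm thick. Sprung nubs hold it in the outer lid until pulled with 5 to 8 N. Fully home, the flange lies on the rim, origin 86 mm above the canister's underside.
- mug: Bystander: pale mug with a handle, 92x127x95 mm; origin at the centre of its underside.
- tea_box: Bystander: small red carton, 72x135x78 mm; origin at the centre of its underside.
- spoon: Bystander: steel spoon lying flat, 201x43x14 mm; origin at the centre of its underside, length along its x.

How it is judged:
By the outcome, as a careful person would: the job done as asked, in the order asked, and still so for the second after the job is handed in, while the arm keeps its last pose, push and grip.
It also fails if it takes over 48 s, if anything falls off the work surface, if the arm or the gripper's body presses on something with over 40 N, if the wrist force passes 120 N, or if a joint passes its speed limit or range.

## Working session

There is one attempt and no reset: what is moved stays moved. The work goes in short steps, Python scripts to look and compute and a shell command to move; the robot and the scene stay as the last step left them, time stands still between calls to the robot, and variables do not carry over. Pictures are saved under pics/ and viewed, about 8 in all and at most 12, crops included, and the job is handed in when it is done.

```bash
mkdir -p pics; ls; python3 - <<'E'
from workcell import env
import cv2,numpy as np
s=env.state();print(s)
a=env.grab_frame("scene");b=env.grab_frame("side")
cv2.imwrite("pics/scene0.png",a[...,::-1]);cv2.imwrite("pics/side0.png",b[...,::-1])
for n in("scene","side"):
    c=env.get_calibration(n);R=np.array(c["R"]);print(n,c["fx"],(-R.T@np.array(c["t"])).round(),R[2].round(2))
E
```

```text
pics
{'time_s': 0.0, 'qpos': array([-6.80670263e+01,  1.83513811e+01,  8.97072438e+01, -2.42466488e-04,
        7.20413107e+01, -1.14602220e+00]), 'qvel': array([-0.07003508,  0.01709042,  0.08701297,  0.0316225 , -0.02090677,
        0.02004297]), 'effort': array([ 5.05025000e-04, -4.12458837e+01, -2.31973225e+01,  7.25919474e-02,
        4.55339835e-02, -1.12858261e-04]), 'ee_pos': array([ 225.22427681, -528.54800799,  231.91716205]), 'ee_rot': array([-1.79900080e+02, -1.76828702e-03,  2.30790693e+01]), 'force': array([ 0.3611491 , -0.18323704,  0.35217079]), 'torque': array([-0.04852786,  0.01008135, -0.04013938]), 'gripper_width': 91.15560397372518}
scene 452.9853065198135 [143. 269. 748.] [ 0.52 -0.38 -0.77]
side 451.6400340716483 [256. 247. 789.] [ 0.38 -0.39 -0.84]
```

View pics/scene0.png

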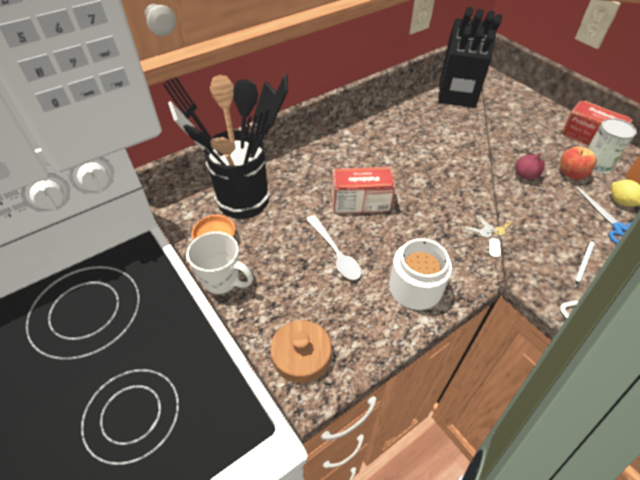

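View pics/side0.png

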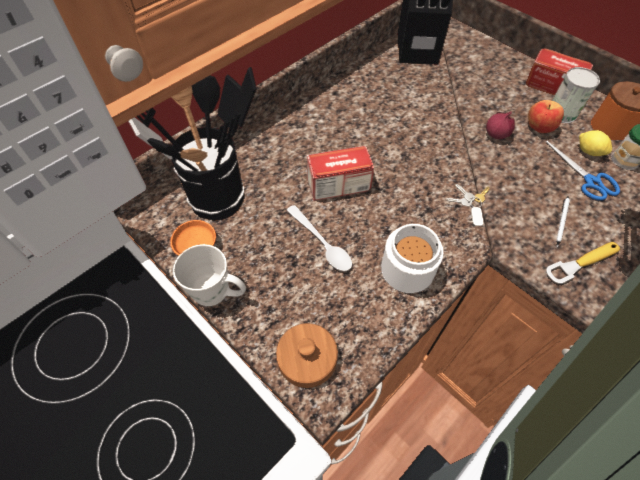

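The scene view shows the lid with its knob at about (300,338) and the canister mouth at about (421,258). In the side view they are at (307,346) and (416,244). The spoon, mug and tea box are further back. Next I'll cast rays onto planes at the known heights.

```bash
cat > h.py <<'E'
import numpy as np,cv2
from workcell import env
def ray(c,u,v,z):
    R=np.array(c["R"]);o=-R.T@np.array(c["t"]);d=R.T@[(u-c["cx"])/c["fx"],(v-c["cy"])/c["fy"],1]
    return (o+d*(z-o[2])/d[2]).round(1)
def proj(c,X):
    p=np.array(c["R"])@X+np.array(c["t"]);return np.array([c["fx"]*p[0]/p[2]+c["cx"],c["fy"]*p[1]/p[2]+c["cy"]])
def circ(c,x,y,z,r):
    return np.array([proj(c,np.array([x+r*np.cos(a),y+r*np.sin(a),z])) for a in np.linspace(0,6.283,60)]).round().astype(int)
E
python3 - <<'E'
from h import *
P={"scene":dict(knob=(300,338,60),can=(421,258,100),mug=(213,250,95),boxtop=(363,178,78),spoon0=(314,220,5),spoon1=(349,266,5)),
"side":dict(knob=(307,346,60),can=(416,244,100),mug=(203,265,95),boxtop=(341,160,78),spoon0=(292,210,5),spoon1=(339,259,5))}
for n in P:
    c=env.get_calibration(n)
    im=cv2.imread(f"pics/{n}0.png")
    for k,v in P[n].items(): print(n,k,ray(c,*v))
    hsv=cv2.cvtColor(im,cv2.COLOR_BGR2HSV)
    kx,ky,_=P[n]["knob"]
    m=cv2.inRange(hsv,(5,120,60),(18,255,255))
    k,l,st,ce=cv2.connectedComponentsWithStats(m); i=l[ky+15,kx]; print(st[i])
    # white canister
    w=cv2.inRange(hsv,(0,0,120),(180,50,255)); k,l2,st2,_=cv2.connectedComponentsWithStats(w)
    i2=l2[P[n]["can"][1]+28,P[n]["can"][0]]; print(st2[i2])
    x,y=P[n]["knob"][:2]
    crops=[im[280:400,240:360],im[215:335,355:475]]
    cv2.imwrite(f"pics/c_{n}.png",cv2.resize(np.hstack(crops),None,fx=3,fy=3))
E
```

```text
scene knob [452.1  79.4  60. ]
scene can [ 439.5 -177.8  100. ]
scene mug [677.5 118.9  95. ]
scene boxtop [ 683.6 -244.1   78. ]
scene spoon0 [ 698.6 -123.8    5. ]
scene spoon1 [ 553.4 -108.6    5. ]
[ 271  321   61   62 2965]
[ 389  238   70   73 3031]
side knob [450.8  78.8  60. ]
side can [ 438.3 -183.   100. ]
side mug [675.7 115.   95. ]
side boxtop [ 686.9 -248.7   78. ]
side spoon0 [ 705.3 -120.1    5. ]
side spoon1 [ 549.8 -104.2    5. ]
[ 276  323   62   65 3132]
[ 381  223   64   70 2617]
```

Both views agree: the lid is near (451,79) and the canister near (439,-180). Moving above the lid.

```bash
python3 -m jog '[{"dx":0.0165,"dy":0.045,"grip":-1},{"dx":0.0165,"dy":0.045},{"dx":0.0165,"dy":0.045},{"dx":0.0165,"dy":0.045},{"dx":0.0165,"dy":0.045},{"dx":0.0165,"dy":0.045},{"dx":0.0165,"dy":0.045},{"dx":0.0165,"dy":0.045},{"dx":0.0165,"dy":0.045},{"dx":0.0165,"dy":0.045}]' 20
```

```text
invalid input
```

```bash
python3 -m jog '[{"dx":0.0165,"dy":0.045,"dz":0,"wx":0,"wy":0,"wz":0,"grip":-1},{"dx":0.0165,"dy":0.045,"dz":0,"wx":0,"wy":0,"wz":0,"grip":-1},{"dx":0.0165,"dy":0.045,"dz":0,"wx":0,"wy":0,"wz":0,"grip":-1},{"dx":0.0165,"dy":0.045,"dz":0,"wx":0,"wy":0,"wz":0,"grip":-1},{"dx":0.0165,"dy":0.045,"dz":0,"wx":0,"wy":0,"wz":0,"grip":-1}]' 20
```

```text
time_s: 0.6
ee_pos: [307.9, -302.0, 232.4]
ee_rot: [-180.0, -0.0, 23.0]
force: [1.9, 0.2, -0.0]
gripper_width: 91.0
```

```bash
python3 -m jog '[{"dx":0.025,"dy":0.04,"dz":0,"wx":0,"wy":0,"wz":0,"grip":-1},{"dx":0.028,"dy":0.04,"dz":0,"wx":0,"wy":0,"wz":0,"grip":-1},{"dx":0.028,"dy":0.03,"dz":0,"wx":0,"wy":0,"wz":0,"grip":-1},{"dx":0.0,"dy":0.0,"dz":0,"wx":0,"wy":0,"wz":0,"grip":-1}]'
python3 - <<'E'
from h import *
c=env.get_calibration("wrist");f=env.grab_frame("wrist")
print(c);cv2.imwrite("pics/w1.png",f[...,::-1])
print(proj(c,np.array([439,-180,100.])),env.state()["ee_pos"])
E
```

```text
time_s: 1.0
ee_pos: [391.1, -190.8, 232.7]
ee_rot: [-180.0, -0.1, 23.4]
force: [-0.3, 0.1, -0.7]
gripper_width: 91.1
{'fx': 430.13634584721757, 'fy': 430.13634584721757, 'cx': 320.6616414330646, 'cy': 242.45369691557624, 'R': array([[ 3.97162934e-01, -9.17748115e-01,  2.91298539e-05],
       [-8.91324461e-01, -3.85720322e-01,  2.38244703e-01],
       [-2.18637392e-01, -9.46479296e-02, -9.71205159e-01]]), 't': array([-330.65616216,  248.82767694,  455.84138777])}
[334.33855188 166.79718715] [ 389.74634445 -192.39704446  232.50592889]
```

View pics/w1.png

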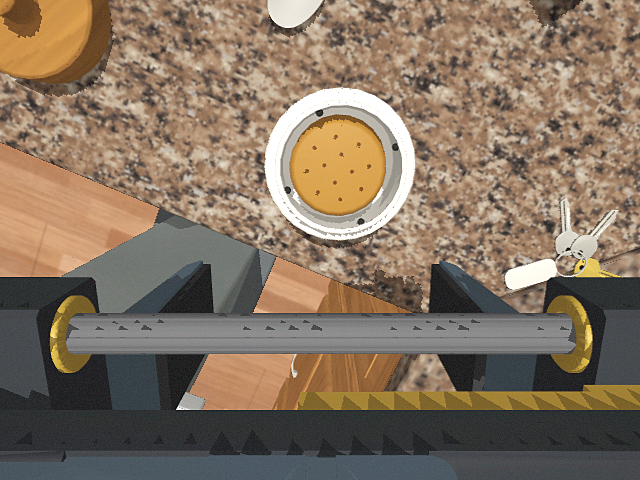

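The wrist view shows the mouth with its four rubber nubs at (319,113), (395,147), (361,222) and (287,190). These give the bore centre.

```bash
python3 - <<'E'
from h import *
import json
# same calibration as picture (arm static since): nubs at z=96
c=env.get_calibration("wrist")
P=np.array([ray(c,u,v,96) for u,v in[(319,113),(395,147),(361,222),(287,190)]])
print(P,P.mean(0),np.linalg.norm(P[0]-P[2]),np.linalg.norm(P[1]-P[3]))
im=cv2.imread("pics/w1.png");hsv=cv2.cvtColor(im,cv2.COLOR_BGR2HSV)
m=cv2.inRange(hsv,(0,0,190),(180,30,255));k,l,s,ce=cv2.connectedComponentsWithStats(m)
i=l[165,275];cs,_=cv2.findContours((l==i).astype('u1'),cv2.RETR_EXTERNAL,cv2.CHAIN_APPROX_NONE)
e=cv2.fitEllipse(max(cs,key=len));print(e)
print("body centre if shoulder", ray(c,*e[0],82))
a=ray(c,e[0][0]-e[1][0]/2,e[0][1],82);b=ray(c,e[0][0]+e[1][0]/2,e[0][1],82);print(np.linalg.norm(a-b))
print(env.state()["ee_pos"])
print(ray(c,335,167,96))
E
```

```text
[[ 464.4 -159.3   96. ]
 [ 464.5 -213.2   96. ]
 [ 410.4 -213.6   96. ]
 [ 410.7 -159.2   96. ]] [ 437.5   -186.325   96.   ] 76.57995821362138 76.22624220043909
((339.4257507324219, 163.39443969726562), (149.16514587402344, 151.71360778808594), 20.679119110107422)
body centre if shoulder [ 440.  -185.1   82. ]
102.89188500557272
[ 389.74634445 -192.39704446  232.50592889]
[ 437.2 -182.5   96. ]
```

Canister centre is (438,-186): the nub mean and the body outline agree. Next is the lid, viewed from the same relative offset so camera bias cancels.

```bash
python3 -m jog '[{"dx":0.002,"dy":0.044,"dz":0,"wx":0,"wy":0,"wz":0,"grip":-1},{"dx":0.002,"dy":0.045,"dz":0,"wx":0,"wy":0,"wz":0,"grip":-1},{"dx":0.002,"dy":0.045,"dz":0,"wx":0,"wy":0,"wz":0,"grip":-1},{"dx":0.002,"dy":0.045,"dz":0,"wx":0,"wy":0,"wz":0,"grip":-1},{"dx":0.002,"dy":0.045,"dz":0,"wx":0,"wy":0,"wz":0,"grip":-1},{"dx":0.002,"dy":0.042,"dz":0,"wx":0,"wy":0,"wz":0,"grip":-1},{"dx":0.0,"dy":0.0,"dz":0,"wx":0,"wy":0,"wz":0,"grip":-1}]'
python3 - <<'E'
from h import *
c=env.get_calibration("wrist");f=env.grab_frame("wrist")
im=f[...,::-1].copy();cv2.imwrite("pics/w2.png",im)
print(env.state()["ee_pos"])
print("expected knob px",proj(c,np.array([451.5,79,60.])))
hsv=cv2.cvtColor(im,cv2.COLOR_BGR2HSV);m=cv2.inRange(hsv,(5,110,60),(20,255,255));m[265:]=0
cs,_=cv2.findContours(m,cv2.RETR_EXTERNAL,cv2.CHAIN_APPROX_NONE);k=max(cs,key=cv2.contourArea)
e=cv2.fitEllipse(k);print(e,ray(c,*e[0],25))
E
```

```text
time_s: 1.75
ee_pos: [400.8, 74.6, 232.6]
ee_rot: [-179.9, -0.0, 23.3]
force: [-0.1, -0.3, 0.3]
gripper_width: 90.9
[400.62654372  72.5623903  232.51721592]
expected knob px [342.18432675 162.62095338]
((339.6647644042969, 156.43614196777344), (129.25196838378906, 131.89170837402344), 14.602072715759277) [454.   80.5  25. ]
```

View pics/w2.png

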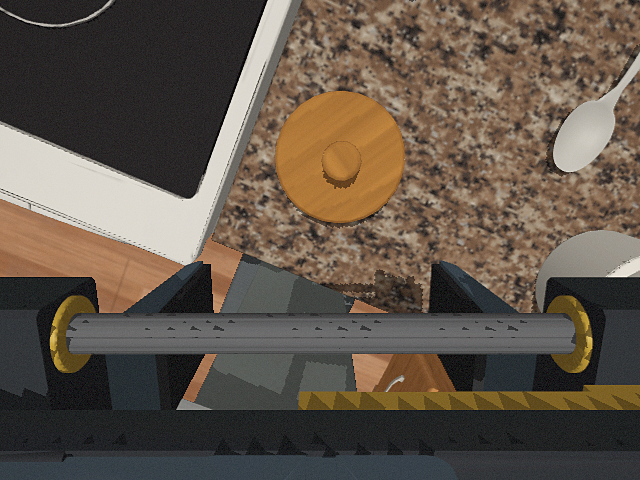

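Knob top is at (341.5,160), so the lid axis is at about (453.5,80). I'll grasp it with the TCP at z=57.

```bash
python3 -m jog '[{"dx":0.0265,"dy":0.004,"dz":-0.03,"wx":0,"wy":0,"wz":0,"grip":-1},{"dx":0.0261,"dy":0.004,"dz":-0.03,"wx":0,"wy":0,"wz":0,"grip":-1},{"dx":0,"dy":0,"dz":-0.045,"wx":0,"wy":0,"wz":0,"grip":-1},{"dx":0.0,"dy":0,"dz":-0.04,"wx":0,"wy":0,"wz":0,"grip":-0.2},{"dx":0.0,"dy":0,"dz":-0.02,"wx":0,"wy":0,"wz":0,"grip":-0.1},{"dx":0.0,"dy":0.0,"dz":-0.0108,"wx":0,"wy":0,"wz":0,"grip":-0.1},{"dx":0.0,"dy":0.0,"dz":0,"wx":0,"wy":0,"wz":0,"grip":-0.1},{"dx":0.0,"dy":0.0,"dz":0,"wx":0,"wy":0,"wz":0,"grip":-0.1}]' 45
python3 - <<'E'
from h import *
print(env.state())
E
```

```text
time_s: 2.6
ee_pos: [454.4, 79.2, 57.8]
ee_rot: [180.0, -0.1, 23.0]
force: [1.6, 0.3, 1.2]
gripper_width: 54.1
{'time_s': 2.6, 'qpos': array([ 8.46513601e+00,  1.94037502e+01,  1.17955252e+02, -2.44483496e-02,
        4.25455561e+01,  7.54813152e+01]), 'qvel': array([ 0.67317661, -0.88764436, -0.59926895,  0.02965599,  0.03592062,
        0.04098476]), 'effort': array([-1.56475897e-01, -3.39768326e+01, -1.53144854e+01,  2.70807731e-02,
       -3.11059272e-02, -4.03262398e-03]), 'ee_pos': array([454.37416125,  79.15827589,  57.80377154]), 'ee_rot': array([ 1.79960041e+02, -8.82392893e-02,  2.30018499e+01]), 'force': array([1.59039485, 0.31699264, 1.18429752]), 'torque': array([-0.01348118, -0.0260872 ,  0.02262699]), 'gripper_width': 54.119369342464346}
```

```bash
python3 -m jog '[{"dx":0,"dy":0,"dz":0,"wx":0,"wy":0,"wz":0,"grip":1},{"dx":0,"dy":0,"dz":0,"wx":0,"wy":0,"wz":0,"grip":1},{"dx":0,"dy":0,"dz":0,"wx":0,"wy":0,"wz":0,"grip":1},{"dx":0,"dy":0,"dz":0,"wx":0,"wy":0,"wz":0,"grip":1},{"dx":0,"dy":0,"dz":0,"wx":0,"wy":0,"wz":0,"grip":1}]' 45
python3 -m jog '[{"dx":0,"dy":0,"dz":0.02,"wx":0,"wy":0,"wz":0,"grip":1},{"dx":0,"dy":0,"dz":0.03,"wx":0,"wy":0,"wz":0,"grip":1},{"dx":0,"dy":0,"dz":0.04,"wx":0,"wy":0,"wz":0,"grip":1},{"dx":0,"dy":0,"dz":0.02,"wx":0,"wy":0,"wz":0,"grip":1},{"dx":0,"dy":0,"dz":0,"wx":0,"wy":0,"wz":0,"grip":1},{"dx":0,"dy":0,"dz":0,"wx":0,"wy":0,"wz":0,"grip":1}]'
python3 - <<'E'
from h import *
s=env.state();print(s["ee_pos"],s["force"],s["torque"])
c=env.get_calibration("wrist");f=env.grab_frame("wrist");a=env.grab_frame("scene");b=env.grab_frame("side")
cv2.imwrite("pics/w3.png",np.hstack([cv2.resize(f[...,::-1],(400,300)),cv2.resize(b[220:400,220:460][...,::-1],(400,300))]))
cv2.imwrite("pics/sd3.png",b[...,::-1]);cv2.imwrite("pics/sc3.png",a[...,::-1])
cv2.imwrite("pics/w3full.png",f[...,::-1])
E
```

```text
time_s: 3.1
ee_pos: [453.9, 80.2, 57.7]
ee_rot: [180.0, -0.1, 23.1]
force: [-1.6, 0.5, 6.6]
gripper_width: 26.9
time_s: 3.7
ee_pos: [452.7, 79.9, 166.1]
ee_rot: [-180.0, 0.1, 23.1]
force: [-0.3, 1.0, -2.7]
gripper_width: 26.6
[452.65813333  79.9005407  166.06892508] [-0.34419138  1.01020687 -2.71654532] [-0.01253876  0.0113066  -0.02744769]
```

View pics/w3.png

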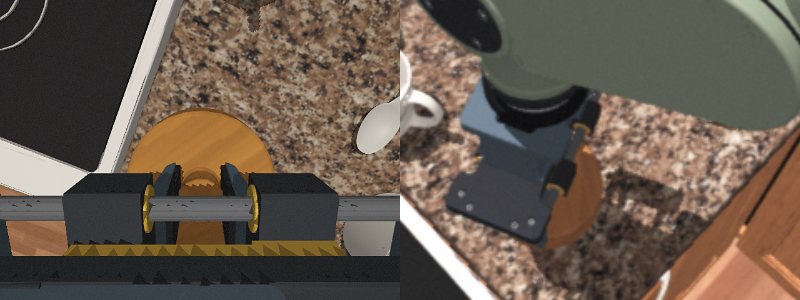

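The wrist view shows the lid held by the knob waist and looking level. The force of 2.7 N matches both lids. I'll fit the visible arc of the lid's rim to check its centring under the TCP.

```bash
python3 - <<'E'
from h import *
from scipy.optimize import least_squares
s=env.state();c=env.get_calibration("wrist");im=cv2.imread("pics/w3full.png")
hsv=cv2.cvtColor(im,cv2.COLOR_BGR2HSV);m=cv2.inRange(hsv,(8,130,110),(20,255,255));m[275:]=0
cs,_=cv2.findContours(m,cv2.RETR_EXTERNAL,cv2.CHAIN_APPROX_NONE);k=max(cs,key=cv2.contourArea)[:,0]
print(cv2.boundingRect(k))
k=np.array([p for p in k if p[1]<245 and not(235<p[0]<420 and p[1]>200)])
for z in(138,141):
  W=np.array([ray(c,*p,z) for p in k])[:,:2]
  r=least_squares(lambda q:np.hypot(*(W-q[:2]).T)-q[2],[453,80,53],loss="soft_l1")
  print(z,len(k),r.x,np.abs(r.fun).mean())
print(s["ee_pos"])
E
```

```text
(204, 176, 235, 99)
138 232 [451.96166081  79.52343945  51.43357035] 0.2788993378185886
141 232 [453.03771124  79.97933842  50.55019646] 0.2745612752309586
[452.22554517  79.81078013 165.13723428]
```

Lid axis is within about 1 mm of the TCP. Carrying it to the canister.

```bash
python3 -m jog '[{"dx":0,"dy":-0.02,"dz":0.02,"wx":0,"wy":0,"wz":0,"grip":1},{"dx":-0.003,"dy":-0.042,"dz":0,"wx":0,"wy":0,"wz":0,"grip":1},{"dx":-0.003,"dy":-0.044,"dz":0,"wx":0,"wy":0,"wz":0,"grip":1},{"dx":-0.003,"dy":-0.044,"dz":0,"wx":0,"wy":0,"wz":0,"grip":1},{"dx":-0.003,"dy":-0.044,"dz":0,"wx":0,"wy":0,"wz":0,"grip":1},{"dx":-0.0035,"dy":-0.042,"dz":0,"wx":0,"wy":0,"wz":0,"grip":1},{"dx":0,"dy":-0.02,"dz":0,"wx":0,"wy":0,"wz":0,"grip":1},{"dx":0,"dy":-0.01,"dz":0,"wx":0,"wy":0,"wz":0,"grip":1},{"dx":0,"dy":0,"dz":0,"wx":0,"wy":0,"wz":0,"grip":1},{"dx":0,"dy":0,"dz":0,"wx":0,"wy":0,"wz":0,"grip":1}]'
python3 - <<'E'
from h import *
s=env.state();print(s["ee_pos"],s["force"])
O=[]
for n in("scene","side"):
    c=env.get_calibration(n);im=env.grab_frame(n)[...,::-1].copy();cv2.imwrite(f"pics/{n}4.png",im)
    u,v=proj(c,np.array([438,-186,100.])).astype(int)
    im=im[v-75:v+75,u-100:u+100];O.append(cv2.resize(im,(400,300),interpolation=cv2.INTER_CUBIC));print(n,u-100,v-75)
f=env.grab_frame("wrist")[...,::-1];cv2.imwrite("pics/w4.png",f);O+=[cv2.resize(f,(400,300))]
O.append(O[2]*0)
cv2.imwrite("pics/m4.png",np.vstack([np.hstack(O[:2]),np.hstack(O[2:])]))
E
```

```text
time_s: 4.85
ee_pos: [437.7, -185.0, 186.3]
ee_rot: [-179.9, 0.0, 23.1]
force: [0.1, -0.5, -1.8]
gripper_width: 26.6
[ 437.68591879 -184.99055105  186.27287997] [ 0.12066819 -0.5257579  -1.84122776]
scene 324 181
side 317 168
```

View pics/m4.png

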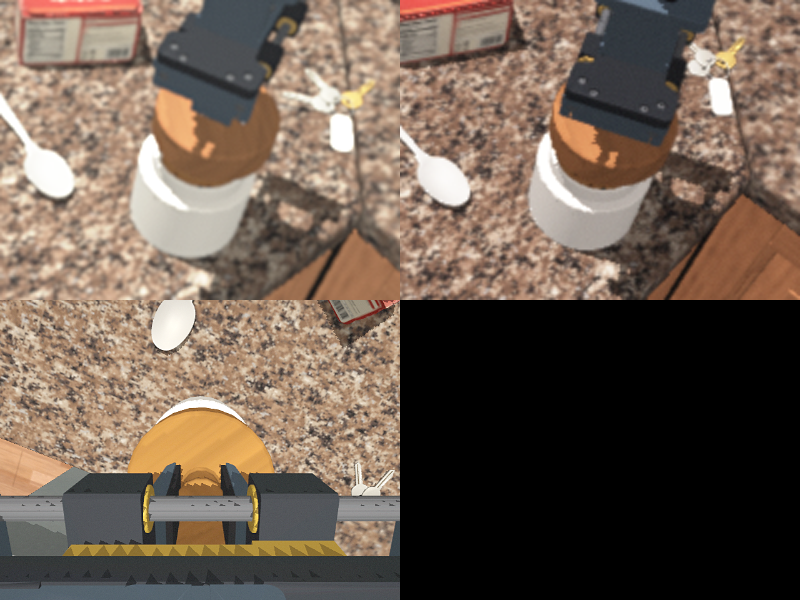

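The lid hovers over the mouth, and in the wrist view the lid and canister apexes line up at x≈201. I'll do one overlay check with circles at the assumed axis.

```bash
python3 - <<'E'
from h import *
O=[]
for n,(u0,v0) in(("scene",(324,181)),("side",(317,168))):
    c=env.get_calibration(n);im=cv2.resize(cv2.imread(f"pics/{n}4.png")[v0:v0+150,u0:u0+200],(800,600),interpolation=cv2.INTER_CUBIC)
    for z,r,col in((0,53,(0,255,0)),(82,53,(0,255,0)),(130,53,(255,0,255)),(162,53,(255,0,255))):
        p=np.array([[ (proj(c,np.array([438+r*np.cos(a),-186+r*np.sin(a),z]))-[u0,v0])*4+2] for a in np.linspace(0,6.283,80)])
        cv2.polylines(im,[p.round().astype(np.int32)],True,col,1)
    O.append(im[:,100:540])
cv2.imwrite("pics/o4.png",cv2.resize(np.hstack(O),(800,545)))
E
```

```text
(no output)
```

View pics/o4.png

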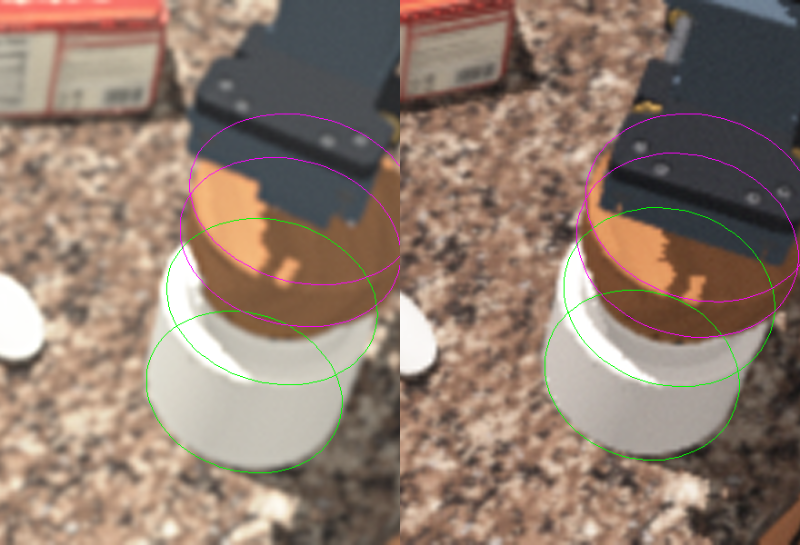

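The overlay agrees to about 1–2 mm; the canister is perhaps 1 mm towards +y. The plug foot has ±5 mm of slack. Lowering while watching the force.

```bash
python3 -m jog '[{"dx":0,"dy":0.001,"dz":-0.012,"wx":0,"wy":0,"wz":0,"grip":1},{"dx":0,"dy":0,"dz":-0.012,"wx":0,"wy":0,"wz":0,"grip":1},{"dx":0,"dy":0,"dz":-0.006,"wx":0,"wy":0,"wz":0,"grip":1},{"dx":0,"dy":0,"dz":0,"wx":0,"wy":0,"wz":0,"grip":1}]' 50
python3 -m jog '[{"dx":0,"dy":0,"dz":-0.003,"wx":0,"wy":0,"wz":0,"grip":1},{"dx":0,"dy":0,"dz":0,"wx":0,"wy":0,"wz":0,"grip":1}]' 
python3 -m jog '[{"dx":0,"dy":0,"dz":-0.002,"wx":0,"wy":0,"wz":0,"grip":1},{"dx":0,"dy":0,"dz":0,"wx":0,"wy":0,"wz":0,"grip":1}]' 
```

```text
time_s: 5.4
ee_pos: [437.5, -184.1, 156.3]
ee_rot: [-179.9, 0.1, 23.1]
force: [-0.8, 0.2, -1.5]
gripper_width: 26.6
time_s: 5.6
ee_pos: [438.2, -184.9, 154.1]
ee_rot: [180.0, -0.0, 23.1]
force: [0.2, -0.6, -3.1]
gripper_width: 26.6
time_s: 5.8
ee_pos: [438.8, -185.1, 152.6]
ee_rot: [179.9, -0.1, 23.1]
force: [1.2, 0.7, 0.6]
gripper_width: 25.9
```

```bash
python3 -m jog '[{"dx":0,"dy":0,"dz":-0.002,"wx":0,"wy":0,"wz":0,"grip":1},{"dx":0,"dy":0,"dz":0,"wx":0,"wy":0,"wz":0,"grip":1}]' 
python3 -m jog '[{"dx":0,"dy":0,"dz":-0.002,"wx":0,"wy":0,"wz":0,"grip":1},{"dx":0,"dy":0,"dz":0,"wx":0,"wy":0,"wz":0,"grip":1}]' 
```

```text
time_s: 6.0
ee_pos: [439.6, -185.1, 151.0]
ee_rot: [179.9, -0.2, 23.0]
force: [2.5, 3.5, 5.4]
gripper_width: 26.6
time_s: 6.2
ee_pos: [440.3, -185.2, 149.7]
ee_rot: [179.8, -0.3, 23.0]
force: [2.9, 3.4, 7.8]
gripper_width: 26.5
```

Lateral contact force pushes the tool toward +x/+y, so I'll follow it.

```bash
python3 -m jog '[{"dx":0.002,"dy":0.002,"dz":0.002,"wx":0,"wy":0,"wz":0,"grip":1},{"dx":0,"dy":0,"dz":0,"wx":0,"wy":0,"wz":0,"grip":1}]' 
python3 -m jog '[{"dx":0,"dy":0,"dz":-0.002,"wx":0,"wy":0,"wz":0,"grip":1},{"dx":0,"dy":0,"dz":0,"wx":0,"wy":0,"wz":0,"grip":1}]' 
```

```text
time_s: 6.4
ee_pos: [440.1, -183.1, 150.1]
ee_rot: [180.0, 0.0, 23.1]
force: [1.3, -0.9, 1.0]
gripper_width: 26.4
time_s: 6.6
ee_pos: [439.9, -183.3, 147.8]
ee_rot: [180.0, 0.0, 23.1]
force: [1.1, -1.5, 0.7]
gripper_width: 26.5
```

The lateral force is gone and the lid dropped further. Pressing home now.

```bash
for i in 1; do :; done; python3 -m jog '[{"dx":0,"dy":0,"dz":-0.002,"wx":0,"wy":0,"wz":0,"grip":1},{"dx":0,"dy":0,"dz":0,"wx":0,"wy":0,"wz":0,"grip":1}]'
python3 -m jog '[{"dx":0,"dy":0,"dz":-0.002,"wx":0,"wy":0,"wz":0,"grip":1},{"dx":0,"dy":0,"dz":0,"wx":0,"wy":0,"wz":0,"grip":1}]'
python3 -m jog '[{"dx":0,"dy":0,"dz":-0.002,"wx":0,"wy":0,"wz":0,"grip":1},{"dx":0,"dy":0,"dz":0,"wx":0,"wy":0,"wz":0,"grip":1}]'
```

```text
time_s: 6.8
ee_pos: [439.1, -182.9, 145.0]
ee_rot: [-179.9, 0.1, 23.1]
force: [0.1, -0.4, -5.2]
gripper_width: 26.3
time_s: 7.0
ee_pos: [439.4, -182.8, 143.2]
ee_rot: [-179.9, 0.1, 23.1]
force: [1.2, 0.1, -5.0]
gripper_width: 26.7
time_s: 7.2
ee_pos: [439.9, -183.0, 141.9]
ee_rot: [-180.0, 0.0, 23.1]
force: [-0.1, -0.8, -1.3]
gripper_width: 26.8
```

```bash
python3 -m jog '[{"dx":0,"dy":0,"dz":-0.002,"wx":0,"wy":0,"wz":0,"grip":1},{"dx":0,"dy":0,"dz":0,"wx":0,"wy":0,"wz":0,"grip":1}]'
python3 -m jog '[{"dx":0,"dy":0,"dz":-0.002,"wx":0,"wy":0,"wz":0,"grip":1},{"dx":0,"dy":0,"dz":0,"wx":0,"wy":0,"wz":0,"grip":1}]'
```

```text
time_s: 7.4
ee_pos: [440.0, -183.1, 141.6]
ee_rot: [180.0, -0.0, 23.1]
force: [-2.5, 1.6, 10.8]
gripper_width: 26.1
time_s: 7.6
ee_pos: [440.1, -183.1, 141.5]
ee_rot: [179.9, -0.1, 23.1]
force: [-7.3, 2.6, 22.6]
gripper_width: 26.3
```

Hard stop at 141.5 (expected 141–141.7) with 22.6 N of push, so the inner lid is home. I'll release the push, then pull straight up.

```bash
python3 -m jog '[{"dx":0,"dy":0,"dz":0.004,"wx":0,"wy":0,"wz":0,"grip":1},{"dx":0,"dy":0,"dz":0,"wx":0,"wy":0,"wz":0,"grip":1}]' 55
python3 -m jog '[{"dx":0,"dy":0,"dz":0.001,"wx":0,"wy":0,"wz":0,"grip":1},{"dx":0,"dy":0,"dz":0.001,"wx":0,"wy":0,"wz":0,"grip":1},{"dx":0,"dy":0,"dz":0.0,"wx":0,"wy":0,"wz":0,"grip":1}]'
python3 -m jog '[{"dx":0,"dy":0,"dz":0.001,"wx":0,"wy":0,"wz":0,"grip":1},{"dx":0,"dy":0,"dz":0.001,"wx":0,"wy":0,"wz":0,"grip":1},{"dx":0,"dy":0,"dz":0.0,"wx":0,"wy":0,"wz":0,"grip":1}]'
```

```text
time_s: 7.8
ee_pos: [440.1, -183.2, 142.3]
ee_rot: [179.9, -0.0, 23.1]
force: [0.8, -1.1, -2.2]
gripper_width: 26.2
time_s: 8.1
ee_pos: [439.7, -182.8, 143.4]
ee_rot: [-179.9, 0.0, 23.1]
force: [1.0, 0.2, -4.0]
gripper_width: 26.5
time_s: 8.4
ee_pos: [440.1, -182.9, 146.1]
ee_rot: [180.0, -0.0, 23.1]
force: [0.6, 0.3, -2.7]
gripper_width: 26.2
```

```bash
python3 -m jog '[{"dx":0,"dy":0,"dz":0.003,"wx":0,"wy":0,"wz":0,"grip":1},{"dx":0,"dy":0,"dz":0.004,"wx":0,"wy":0,"wz":0,"grip":1},{"dx":0,"dy":0,"dz":0.005,"wx":0,"wy":0,"wz":0,"grip":1},{"dx":0,"dy":0,"dz":0.01,"wx":0,"wy":0,"wz":0,"grip":1},{"dx":0,"dy":0,"dz":0.02,"wx":0,"wy":0,"wz":0,"grip":1},{"dx":0,"dy":0,"dz":0.02,"wx":0,"wy":0,"wz":0,"grip":1},{"dx":0,"dy":0,"dz":0,"wx":0,"wy":0,"wz":0,"grip":1}]'
python3 - <<'E'
from h import *
O=[];F=[]
for n,(u0,v0) in(("scene",(324,161)),("side",(317,148))):
    im=env.grab_frame(n)[...,::-1].copy();cv2.imwrite(f"pics/{n}5.png",im)
    O.append(cv2.resize(im[v0:v0+150,u0:u0+133],(400,450),interpolation=cv2.INTER_CUBIC))
for i in range(8):env.grab_frame("side");F.append(env.state()["force"])
print(np.mean(F,0),env.state()["ee_pos"])
cv2.imwrite("pics/m5.png",np.hstack(O))
E
```

```text
time_s: 9.1
ee_pos: [441.8, -183.8, 211.2]
ee_rot: [179.7, -0.3, 23.1]
force: [0.2, 0.2, -1.9]
gripper_width: 26.2
[-0.0501895   0.0842759  -1.62536909] [ 439.81704387 -182.91372337  207.49427401]
```

View pics/m5.png

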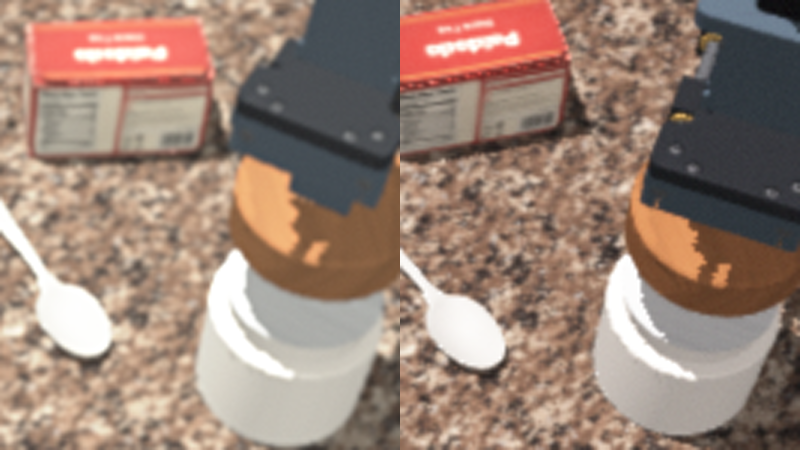

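Mean load is 1.63 N, which matches the outer lid alone (1.57 N; both would be 2.26 N). I'll raise further and look at the mouth.

```bash
python3 -m jog '[{"dx":0,"dy":0,"dz":0.015,"wx":0,"wy":0,"wz":0,"grip":1},{"dx":0,"dy":0,"dz":0.015,"wx":0,"wy":0,"wz":0,"grip":1},{"dx":0,"dy":0,"dz":0.01,"wx":0,"wy":0,"wz":0,"grip":1},{"dx":0,"dy":0,"dz":0,"wx":0,"wy":0,"wz":0,"grip":1},{"dx":0,"dy":0,"dz":0,"wx":0,"wy":0,"wz":0,"grip":1}]'
python3 - <<'E'
from h import *
O=[];F=[]
for n,(u0,v0) in(("scene",(360,181)),("side",(345,158))):
    c=env.get_calibration(n);im=env.grab_frame(n)[...,::-1].copy();cv2.imwrite(f"pics/{n}6.png",im)
    g=cv2.resize(im[v0:v0+150,u0:u0+100],(400,600),interpolation=cv2.INTER_CUBIC)
    for z,r,col in((0,53,(0,255,0)),(104,47.5,(255,0,255)),(190,53,(0,255,255))):
        p=np.array([[(proj(c,np.array([440+r*np.cos(a),-184+r*np.sin(a),z]))-[u0,v0])*4+2] for a in np.linspace(0,6.283,80)])
        cv2.polylines(g,[p.round().astype(np.int32)],True,col,1)
    O.append(g)
for i in range(8):env.grab_frame("side");F.append(env.state()["force"])
s=env.state();print(np.mean(F,0),s["ee_pos"],s["ee_rot"],s["time_s"])
cv2.imwrite("pics/m6.png",np.hstack(O))
E
```

```text
time_s: 10.1
ee_pos: [439.8, -182.9, 247.6]
ee_rot: [-180.0, 0.0, 23.1]
force: [0.3, -0.3, -1.5]
gripper_width: 26.3
[-0.00368068  0.20275159 -1.91239631] [ 439.97444623 -182.99265011  247.83741419] [-1.79996000e+02  1.10830243e-02  2.30774151e+01] 10.6
```

View pics/m6.png

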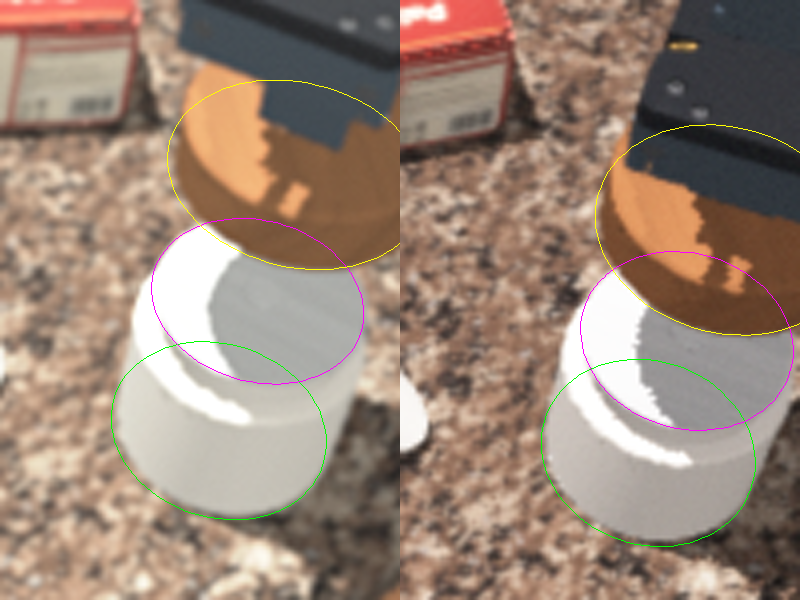

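Both views show a flat metal disc filling the mouth, with its edge on the predicted flange ellipse at z=104. The outer lid is level, with its skirt at about z=190, so about 86 mm clear. Last, I'll check whether the canister or bystanders shifted, then hand in.

```bash
python3 - <<'E'
from h import *
for n in("scene","side"):
    a,b=[cv2.imread(f"pics/{n}{k}.png",0).astype(np.float32) for k in(0,6)]
    c=env.get_calibration(n)
    for nm,X,w,h in(("canister foot",(410,-186,10),30,10),("spoon",(620,-115,5),30,30),("mug",(677,117,60),25,25),("box",(650,-246,40),22,16)):
        u,v=proj(c,np.array(X,float)).astype(int)
        s=np.s_[v-h:v+h,u-w:u+w]
        r=cv2.matchTemplate(b[v-h-8:v+h+8,u-w-8:u+w+8],a[s],cv2.TM_CCOEFF_NORMED)
        _,q,_,l=cv2.minMaxLoc(r);print(n,nm,round(q,2),l[0]-8,l[1]-8)
s=env.state();print(s["time_s"],s["gripper_width"]);env.job_done()
E
```

```text
scene canister foot 0.93 0 0
scene spoon 1.0 0 0
scene mug 1.0 0 0
scene box 1.0 0 0
side canister foot 0.89 0 0
side spoon 1.0 0 0
side mug 1.0 0 0
side box 1.0 0 0
10.6 26.195765137146786
the job is handed in; nothing more can be done
```

I closed the canister and handed the job in at 10.6 s. The inner lid is seated, and the arm is holding the outer lid level about 86 mm above it.

**Lowering and pressing:** On the way down the lid touched about 2–3 mm off-centre, with 3 N sideways, and tilted by about 0.3°. I shifted it 2 mm in x and y and it dropped in. It reached a hard stop at tool height 141.5 mm (141–141.7 mm expected), pressed with about 23 N. Then I pulled the outer lid straight up.

**Last checks:**
- **Inner lid:** both fixed cameras show a flat metal disc filling the mouth. Its edge matches where the flange should be when fully home, to about 1–2 mm.
- **Bystanders and canister:** at whole-pixel resolution, the canister foot, mug, tea box and spoon have not moved.

**Less certain:**
- **Load on the tool:** it averaged 1.6 N and then 1.9 N, against 1.57 N for the outer lid alone and 2.26 N for both. The second reading is not decisive, so I relied on the pictures.
- **Force peaks:** I never sampled the 10 N push past the canister's nubs or the 5–8 N release; they fell between readings.

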